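Hook the retractable rule on the bar, back off against its spring and lock it in its slot

ROBOT

A 7-joint arm with a two-finger parallel gripper is mounted at the origin on the work surface. World frame = base frame: x ahead of the robot, y to its left, z up, the work surface at z = 0. Lengths are in m, angles in rad, forces in N, time in s.
With the tool pointing down it reaches from about 0.4 to 0.85 m from the base axis. Payload 4.5 kg.
Tool frame: the origin (TCP) lies midway between the tips of the shut fingers; the grasp point (between the pads) lies 19 mm behind it; z points along the fingers, y is the line along which they close (so a half turn about z gives the same grasp; the last joint's range is limited). The gripper opens to 88 mm and grips with 3 to 60 N. Pads are 18 mm wide; open, the fingers measure 123 mm over their backs; the gripper's body (75 mm by 187 mm) begins 45 mm behind the grasp point.
Start: joints at [-1.304, 0.689, -0.195, 1.565, 0.157, 0.902, -0.215], TCP at [0.144, 0.608, 0.239] pointing down, gripper open.
Joint ranges: [-3.01, 3.01], [-0.46, 2.08], [-1.47, 1.51], [0.13, 2.56], [-1, 4.14], [0.04, 2.09], [-2.66, 2.66]. Speed limits (rad/s): [2.57, 2.57, 3.14, 3.14, 3.14, 3.14, 3.14].

INTERFACE

Orientations are given as a unit quaternion [x, y, z, w].
In Python, from plant import r gives the robot as it stands.
- The arm moves only by the tool carry_out, never from a script. Its argument "plan" is a list of rows, each an object with "rot": the turn, a rotation vector about the tool's x, y, z in rad, a list of three; "xyz": the shift along the tool's x, y, z in m, a list of three; "grip": the closure in counts, from 0 (fully open) to 255 (shut). In form: [{"rot": [wx, wy, wz], "xyz": [dx, dy, dz], "grip": grip}, ...]. A call has 1 to 8 rows; each row is the pose to reach, as a shift and turn from the pose commanded when the call began, along the tool's axes at that moment; what a row does not reach only later rows make up. A row lasts 1/12 s, in which the tool goes at most 41.7 mm and 7.16 degrees, less where a joint would pass 70% of its speed; a pose out of reach is approached as far as the arm can. A call with a gripper value outside its range is refused whole. The fingers move at their own pace and stop on an object; "squeeze" is the grip in N (left out, the last holds). Time passes only in rows, so rows that repeat a pose let the fingers close. It gives the time, the measured TCP pose, the force, the opening and the grip force at its end, in the units of the state.
- r.get_state(): the state, without advancing time (a new reading comes with each control period).
- r.snapshot(name): name is "scene" or "top" or "wrist"; returns the picture (420x560x3 uint8, red, green, blue); there is no depth.
- r.camera_params(name): a dict with "fx", "fy", "cx", "cy" (pixels), "distortion" ([k1, k2, p1, p2, k3] as OpenCV has them; the pictures are not rectified), "position" and "attitude" of the camera in the world; the wrist camera has in their place "hand_eye" (4x4, takes a point from camera to tool coordinates, whose origin is the TCP and whose axes are the flange's). Camera axes: x right, y down, z forward; pixel columns grow to the right and rows downward; lengths in m; the calibration is good to about 2 mm. A picture is of the moment at which its call begins: read the wrist's pose just before it. camera_params takes no time and is no camera call.
- r.finish_job(): hands the job in; it is judged then, once.
The state is a dict: "clock": time; "q": joint angles; "qd": joint speeds; "joint_torque": joint torques, N m; "tool_pos": TCP position; "eef_rot": TCP orientation; "contact_force": force on the tool from outside, world axes, zero at the start; "moment": the same for the moment, N m; "opening": opening from 0.0 (shut) to 1.0 (fully open); "finger_force": force on a finger pad.
Only numpy, scipy, OpenCV 4.12 (cv2) and the standard library are available. Lean on these libraries where they do the work, as an engineer would, in place of code of your own. Each camera call takes 0.05 s, during which the arm holds its last target. There are 200 camera calls.

TASK

Take the retractable hook rule by its knob, lay it on the gauge bed with the end of its steel blade hooked over the far side of the bar, and back the rule away against its spring until its lock pin can drop into the slot in the blade: press the knob fully down there so that the blade is locked. Do not strain the bar once it has caught; then let go and leave the rule lying on the bed, locked and still hooked on the bar, with nothing else disturbed.

Things in the scene. Friction and masses are not known exactly. Their poses are not given: they have to be found in the camera images.
- rule: retractable hook rule, a hand tool: grey case 130 x 36 x 28 mm with a black upright knob on top and a spring-loaded steel blade out of its front; whole tool about 0.4 kg. Origin: centre of the case's underside; x points forward along the blade, z up. The case reaches from 65 mm behind to 65 mm ahead of the origin
- grip (a point): the place to take the knob: on the knob's centre line, 57 mm above the underside of the case, straight above the rule's origin while the knob is up; same axes as the rule. The knob is an upright black block 26 mm (x) x 18 mm (y) x 37 mm, from 35 to 72 mm above the case's underside (a thin stem below it); the whole tool can be carried and pulled by it
- hook (a point): the hook at the blade's front end: middle of the lower edge of the lip's inner (rear) face, 8 mm above the case's underside level. With the blade drawn in it is 120 mm ahead of the rule's origin. The lip is a plate 4 mm thick, 24 mm wide, reaching 13 mm below the blade's underside; the blade is 18 mm wide, its underside 21 mm above the case's underside level
- blade (a joint): how far the blade is drawn out of the case, m: 0 drawn in (55 mm showing between case and lip), at most 0.085. A spring draws it in: 3 N at 0, and 60 N/m more. Its lock slot comes under the pin when it is drawn out by some 35 to 65 mm; where exactly is set differently each time and cannot be seen from outside, only felt
- knob (a joint): how far the lock knob is pressed down, m: 0 up, 0.007 fully down. Stiff (about 5 N), stays where left; pulled up it frees the blade. It carries a 7 mm lock pin inside the case: after 2 mm (3 to 4 if pressed hard) the pin rubs on the blade, dragging more the harder it is pressed; only with the blade's 10 mm slot under it does it go on to 0.007 and lock the blade to the case (3 mm of play)
- bed: flat aluminium plate 360 x 100 x 10 mm fixed on the bench, carrying the bar near one end. Origin: centre of its underside; x points along it towards the end with the bar; its top is 10 mm above the origin
- bar: dark steel bar fixed across the bed: 25 mm (x) x 80 mm (y) x 18 mm high. Origin: centre of its underside, on the bed's top, 117.5 mm along the bed's x; its far face (nearer the plate's end) is 12.5 mm beyond the origin, with 50 mm of clear bed behind it. It must not be pressed with over 20 N
- tumbler: white tapered drinking tumbler with lid, 90 mm across, 180 mm high, bystander; origin at the centre of its underside
- flask: teal drinking bottle, 68 mm across, 200 mm high, bystander; origin at the centre of its underside
- driver: grey-handled screwdriver, 200 mm long, bystander lying on the bench; origin under its middle
- bin: open black parts bin with screws, 160 x 110 x 70 mm, fixed, bystander; origin at the centre of its underside
Mind the look-alikes: they are no part of the job. What is shaped like the rule but blue, brown or green is not meant.

How it is judged:
By the outcome, as a careful person would: the job done as asked, in the order asked, and still so for the second after the job is handed in, with the robot touching nothing.
It also fails if it takes over 72 s, if anything falls off the work surface, if the arm or the gripper's body presses on something with over 40 N, if the wrist force passes 120 N, or if a joint passes its speed limit or range.

## Working session

There is one attempt and no reset: what is moved stays moved. The work goes in short steps, Python scripts to look and compute and a tool call to move; the robot and the scene stay as the last step left them, time stands still between calls to the robot, and variables do not carry over. Pictures are saved under pics/ and viewed, at most 10 in all, crops included, and the job is handed in when it is done.

Besides the shell and the picture viewer there is one more tool, called after "Request:" as name(argument=value, ...) on one line, values as JSON. carry_out: Moves the arm, as the interface text tells. Its arguments: {"type":"object","properties":{"plan":{"type":"array"},"squeeze":{"type":"number"}},"required":["plan"]}

```bash
mkdir -p pics; ls
python3 - <<'E'
from plant import r
import cv2
s=r.get_state(); print({k:s[k] for k in('clock','tool_pos','eef_rot','contact_force','opening')})
for n in("scene","top"):
    im=r.snapshot(n); cv2.imwrite(f'pics/{n}1.png',im[:,:,::-1]); print(n,r.camera_params(n))
print(r.camera_params("wrist"))
E
```

```text
pics
{'clock': 0.0, 'tool_pos': array([0.14408798, 0.60750333, 0.23788696]), 'eef_rot': array([ 1.16084005e-01,  9.93238947e-01, -9.46794076e-04, -3.66955274e-05]), 'contact_force': array([-0.71495598,  0.56725073,  1.23229728]), 'opening': 0.9995088847503292}
scene {'fx': 456.84081858657385, 'fy': 456.84081858657385, 'cx': 280.18293225992124, 'cy': 204.61853264637637, 'distortion': array([-0.04611103,  0.        ,  0.        ,  0.        ,  0.        ]), 'position': array([1.13627324, 0.00574633, 1.08909609]), 'attitude': array([ 0.64503355,  0.71645932, -0.20025765, -0.17468438])}
top {'fx': 528.0538544671552, 'fy': 528.0538544671552, 'cx': 287.33561273109916, 'cy': 204.96723499347667, 'distortion': array([-0.17361197,  0.        ,  0.        ,  0.        ,  0.        ]), 'position': array([ 0.43048265, -0.06229948,  1.57551771]), 'attitude': array([-0.69976233,  0.71360509, -0.02359804,  0.0233149 ])}
{'fx': 302.60656144290135, 'fy': 302.60656144290135, 'cx': 275.449198157146, 'cy': 205.9352448217218, 'distortion': array([-0.06806281,  0.        ,  0.        ,  0.        ,  0.        ]), 'hand_eye': array([[ 1.08954214e-03, -9.63356494e-01, -2.68222070e-01,
         6.95150458e-02],
       [ 9.99999213e-01,  1.21661046e-03, -3.07537342e-04,
        -6.51898163e-05],
       [ 6.22589872e-04, -2.68221524e-01,  9.63357061e-01,
        -1.47125138e-01],
       [ 0.00000000e+00,  0.00000000e+00,  0.00000000e+00,
         1.00000000e+00]])}
```

View pics/top1.png

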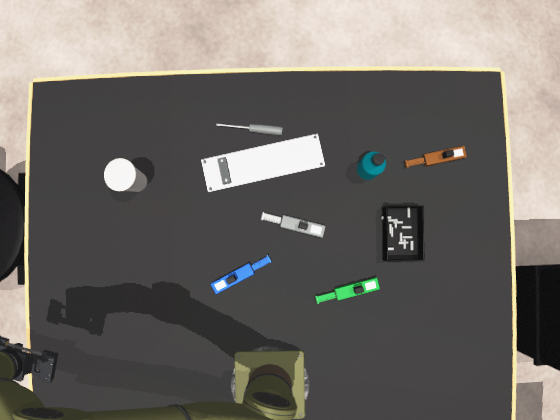

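View pics/scene1.png

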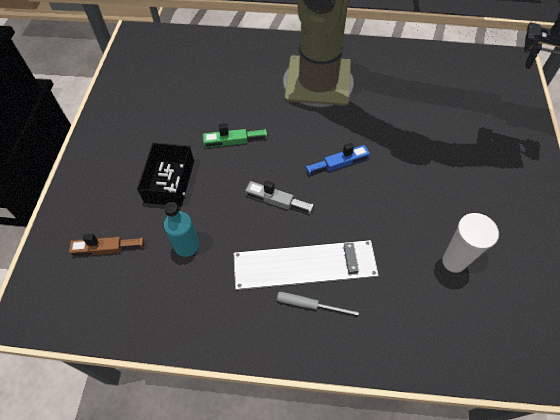

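The top view shows the grey rule with its case around (303,226) and its lip at (265,217). The bed runs from (205,175) to (322,150) with the bar at (224,170). I'll zoom in and convert these to positions.

```bash
cat > h.py <<'E'
from plant import r
import numpy as np, cv2
from scipy.spatial.transform import Rotation as R
def cam(name):
    p=r.camera_params(name); K=np.array([[p['fx'],0,p['cx']],[0,p['fy'],p['cy']],[0,0,1]])
    if name=='wrist':
        s=r.get_state(); T=np.eye(4); T[:3,:3]=R.from_quat(s['eef_rot']).as_matrix(); T[:3,3]=s['tool_pos']
        T=T@p['hand_eye']; return K,p['distortion'],T[:3,:3],T[:3,3]
    return K,p['distortion'],R.from_quat(p['attitude']).as_matrix(),np.array(p['position'])
def w(c,uv,z):
    K,D,M,o=c
    n=cv2.undistortPoints(np.array([[uv]],float),K,D)[0,0]; d=M@[n[0],n[1],1]
    return o+d*(z-o[2])/d[2]
def px(c,P):
    K,D,M,o=c
    return cv2.projectPoints((np.atleast_2d(P)-o)@M,np.zeros(3),np.zeros(3),K,D)[0][:,0]
E
python3 - <<'E'
from h import *
c=cam('top')
im=cv2.imread('pics/top1.png')[120:250,190:340]; cv2.imwrite('pics/top1c.png',cv2.resize(im,None,fx=4.6,fy=4.6,interpolation=cv2.INTER_CUBIC))
for n,uv,z in(('case rear',(324,231),.028),('lip',(264,217),.02),('knob',(303,225),.072),('bar',(224,170),.028),('bedL',(205,175),.01),('bedR',(322,150),.01)): print(n,w(c,uv,z).round(3))
E
```

```text
case rear [ 0.455 -0.17   0.028]
lip [0.5   0.006 0.02 ]
knob [ 0.472 -0.107  0.072]
bar [0.641 0.121 0.028]
bedL [0.629 0.181 0.01 ]
bedR [ 0.698 -0.171  0.01 ]
```

View pics/top1c.png

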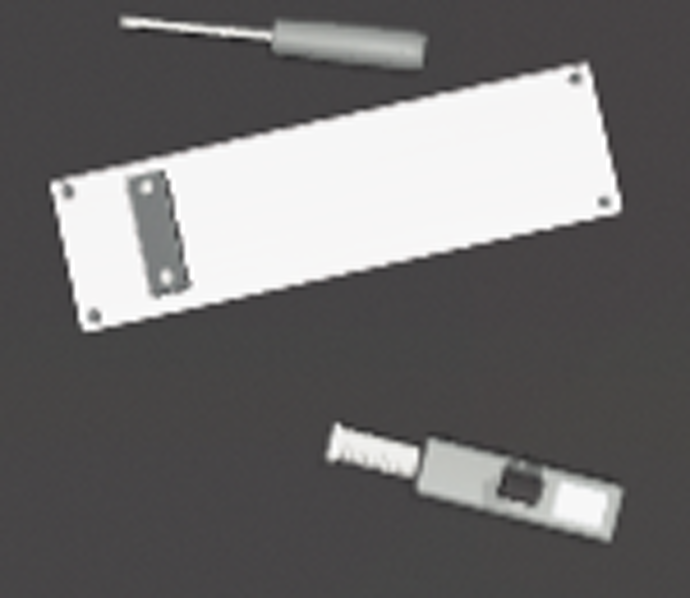

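The crop shows the bed corners at (52,182), (587,63), (621,211) and (86,331). The bar top is at (128,178) to (189,288), and the case top corners are at (429,438), (622,488), (610,542) and (417,493).

Run:
```python
from h import *
c=cam('top')
def C(l,z): return np.array([w(c,((u+.5)/4.6-.5+190,(v+.5)/4.6-.5+120),z) for u,v in l])
bed=C([(52,182),(587,63),(621,211),(86,331)],.01); case=C([(429,438),(622,488),(610,542),(417,493)],.028); bar=C([(128,178),(163,171),(189,288),(153,297)],.028)
for n,P,a in(('bed',bed,(0,3,1,2)),('case',case,(0,3,1,2)),('bar',bar,(0,3,1,2))):
    d=P[a[0]]+P[a[1]]-P[a[2]]-P[a[3]]; print(n,P.mean(0).round(4),'yaw',np.degrees(np.arctan2(d[1],d[0])).round(1),'len',np.linalg.norm(d)/2,np.linalg.norm(P[0]-P[3]))
d=np.array([np.cos(y:=np.arctan2(*(bed[0]+bed[3]-bed[1]-bed[2])[1::-1])),np.sin(y)]); print('bar from bed',bed.mean(0)[:2]+.1175*d)
s=r.get_state(); M=R.from_quat(s['eef_rot']).as_matrix(); print(M.round(3)); print('tool->knob', M.T@(np.r_[case.mean(0)[:2],.057-.019]-s['tool_pos']))
print('lip',w(c,(330/4.6+190,444/4.6+120),.024))
```

```text
bed [0.6641 0.0072 0.01  ] yaw 101.5 len 0.3573993680777796 0.1006799852518329
case [ 0.4701 -0.1073  0.028 ] yaw 74.5 len 0.12697262061863582 0.03589332023897482
bar [0.6397 0.1215 0.028 ] yaw 101.5 len 0.023471439354139506 0.07910511771276157
bar from bed [0.64063739 0.12231316]
[[-0.973  0.231 -0.   ]
 [ 0.231  0.973 -0.002]
 [-0.    -0.002 -1.   ]]
tool->knob [-0.48206162 -0.62009313  0.20107903]
lip [0.50099245 0.01202239 0.024     ]
```

Request:
carry_out(plan=[{"rot":[0,0,0],"xyz":[-0.037,-0.023,0],"grip":0},{"rot":[0,0,0],"xyz":[-0.074,-0.046,0],"grip":0},{"rot":[0,0,0],"xyz":[-0.11,-0.069,0],"grip":0},{"rot":[0,0,0],"xyz":[-0.145,-0.09,0],"grip":0},{"rot":[0,0,0],"xyz":[-0.18,-0.112,0],"grip":0},{"rot":[0,0,0],"xyz":[-0.215,-0.133,0],"grip":0},{"rot":[0,0,0],"xyz":[-0.25,-0.155,0],"grip":0},{"rot":[0,0,0],"xyz":[-0.285,-0.177,0],"grip":0}])

```text
clock: 0.77
tool_pos: [0.3801, 0.3699, 0.2385]
eef_rot: [0.116, 0.993, -0.0, -0.0]
contact_force: [0.7, -0.1, 0.6]
opening: 1.0
finger_force: 0.0
```

```bash
cat >> h.py <<'E'
def to(P,yaw):
    "remaining shift and turn in tool axes to TCP P, tool y at yaw deg, pointing down"
    s=r.get_state(); M=R.from_quat(s['eef_rot']).as_matrix(); a=np.radians(yaw); y=np.array([np.cos(a),np.sin(a),0]); z=np.array([0,0,-1.])
    G=np.c_[np.cross(y,z),y,z]
    print('t',round(s['clock'],2),'pos',s['tool_pos'].round(4),'F',s['contact_force'].round(1),'op',round(s['opening'],3),'ff',np.round(s['finger_force'],1))
    print('shift',(M.T@(np.array(P)-s['tool_pos'])).round(4),'rot',R.from_matrix(M.T@G).as_rotvec().round(3))
E
python3 -c "
from h import *
to([.47,-.107,.18],74.5)"
```

```text
t 0.77 pos [0.3801 0.3699 0.2385] F [ 0.7 -0.1  0.6] op 1.0 ff 0.0
shift [-0.1974 -0.4433  0.0587] rot [-0.001 -0.     0.038]
```

Request:
carry_out(plan=[{"rot":[0,0,0.038],"xyz":[-0.197,-0.443,0.058],"grip":0},{"rot":[0,0,0.038],"xyz":[-0.197,-0.443,0.058],"grip":0},{"rot":[0,0,0.038],"xyz":[-0.197,-0.443,0.058],"grip":0},{"rot":[0,0,0.038],"xyz":[-0.197,-0.443,0.058],"grip":0},{"rot":[0,0,0.038],"xyz":[-0.197,-0.443,0.058],"grip":0},{"rot":[0,0,0.038],"xyz":[-0.197,-0.443,0.058],"grip":0},{"rot":[0,0,0.038],"xyz":[-0.197,-0.443,0.058],"grip":0},{"rot":[0,0,0.038],"xyz":[-0.197,-0.443,0.058],"grip":0}])

```text
clock: 1.43
tool_pos: [0.4401, 0.0445, 0.1988]
eef_rot: [0.135, 0.991, -0.0, -0.0]
contact_force: [0.8, 0.3, -0.1]
opening: 0.997
finger_force: 0.0
```

```bash
python3 -c "
from h import *
to([.47,-.107,.18],74.5)"
```

```text
t 1.43 pos [0.4401 0.0445 0.1988] F [ 0.8  0.3 -0.1] op 0.997 ff 0.0
shift [-0.0693 -0.138   0.0188] rot [-0. -0.  0.]
```

Request:
carry_out(plan=[{"rot":[0,0,0],"xyz":[-0.069,-0.138,0.019],"grip":0},{"rot":[0,0,0],"xyz":[-0.069,-0.138,0.019],"grip":0},{"rot":[0,0,0],"xyz":[-0.069,-0.138,0.019],"grip":0},{"rot":[0,0,0],"xyz":[-0.069,-0.138,0.019],"grip":0},{"rot":[0,0,0],"xyz":[-0.069,-0.138,0.019],"grip":0},{"rot":[0,0,0],"xyz":[-0.069,-0.138,0.019],"grip":0}])

```text
clock: 1.93
tool_pos: [0.4694, -0.107, 0.1796]
eef_rot: [0.137, 0.991, -0.0, -0.0]
contact_force: [-0.1, 0.7, 0.4]
opening: 0.997
finger_force: 0.0
```

```bash
python3 -c "
from h import *
to([.47,-.107,.038],74.5)
c=cam('wrist'); im=r.snapshot('wrist'); cv2.imwrite('pics/w1.png',im[:,:,::-1])
a=np.radians(74.5);X=np.array([np.cos(a),np.sin(a),0]);Y=np.array([-X[1],X[0],0]);o=np.array([.47,-.107,0])
for p in [(65,18,28),(65,-18,28),(-65,-18,28),(-65,18,28),(13,9,72),(13,-9,72),(-13,-9,72),(-13,9,72),(120,0,21)]:
  print(p,px(c,o+p[0]*1e-3*X+p[1]*1e-3*Y+[0,0,p[2]*1e-3]).round(0))"
```

```text
t 1.93 pos [ 0.4694 -0.107   0.1796] F [-0.1  0.7  0.4] op 0.997 ff 0.0
shift [-0.0007  0.0002  0.1416] rot [-0.    -0.001 -0.005]
(65, 18, 28) [[341. 176.]]
(65, -18, 28) [[339. 210.]]
(-65, -18, 28) [[213. 211.]]
(-65, 18, 28) [[211. 176.]]
(13, 9, 72) [[291. 195.]]
(13, -9, 72) [[291. 215.]]
(-13, -9, 72) [[261. 215.]]
(-13, 9, 72) [[261. 195.]]
(120, 0, 21) [[391. 192.]]
```

View pics/w1.png

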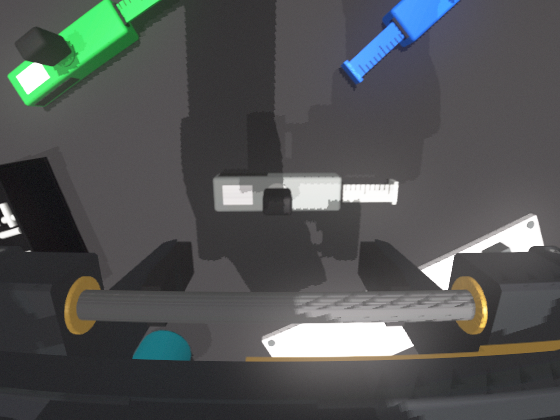

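The wrist view puts the case at (214–341, 175–211) and the knob at about (277,202). Both are within 2 px of my prediction, so I'm descending.

Request:
carry_out(plan=[{"rot":[0,0,0],"xyz":[0,0,0.04],"grip":0},{"rot":[0,0,0],"xyz":[0,0,0.08],"grip":0},{"rot":[0,0,0],"xyz":[0,0.001,0.115],"grip":0},{"rot":[0,0,0],"xyz":[0,0.001,0.135],"grip":60},{"rot":[0,0,0],"xyz":[0,0.001,0.141],"grip":140},{"rot":[0,0,0],"xyz":[0,0.001,0.141],"grip":255},{"rot":[0,0,0],"xyz":[0,0.001,0.141],"grip":255},{"rot":[0,0,0],"xyz":[0,0.001,0.141],"grip":255}], squeeze=35)

```text
clock: 2.65
tool_pos: [0.471, -0.1035, 0.0405]
eef_rot: [0.135, 0.991, 0.0, 0.001]
contact_force: [0.0, -0.0, 0.6]
opening: 0.647
finger_force: 0.0
```

Request:
carry_out(plan=[{"rot":[0,0,0],"xyz":[0,0,0],"grip":255},{"rot":[0,0,0],"xyz":[0,0,0],"grip":255},{"rot":[0,0,0],"xyz":[0,0,0],"grip":255},{"rot":[0,0,0],"xyz":[0,0,0],"grip":255},{"rot":[0,0,0],"xyz":[0,0,0],"grip":255}])

```text
clock: 3.07
tool_pos: [0.47, -0.1049, 0.0395]
eef_rot: [0.136, 0.991, -0.0, 0.0]
contact_force: [-0.8, -1.2, 5.5]
opening: 0.293
finger_force: 35.0
```

Request:
carry_out(plan=[{"rot":[0,0,0],"xyz":[0,0,-0.02],"grip":255},{"rot":[0,0,0],"xyz":[0,0,-0.05],"grip":255},{"rot":[0,0,0],"xyz":[0,0,-0.08],"grip":255},{"rot":[0,0,-0.08],"xyz":[-0.025,0.03,-0.09],"grip":255},{"rot":[0,0,-0.17],"xyz":[-0.05,0.06,-0.09],"grip":255},{"rot":[0,0,-0.26],"xyz":[-0.075,0.09,-0.09],"grip":255},{"rot":[0,0,-0.35],"xyz":[-0.1,0.12,-0.09],"grip":255},{"rot":[0,0,-0.42],"xyz":[-0.125,0.15,-0.09],"grip":255}])

```text
clock: 3.73
tool_pos: [0.6308, 0.0077, 0.1285]
eef_rot: [-0.076, 0.997, -0.0, -0.001]
contact_force: [1.3, 0.2, -4.5]
opening: 0.293
finger_force: 35.0
```

```bash
python3 -c "
from h import *
to([.659,.0284,.10],101.5)"
```

```text
t 3.73 pos [0.6308 0.0077 0.1285] F [ 1.3  0.2 -4.5] op 0.293 ff 35.0
shift [-0.0311  0.0161  0.0285] rot [ 0.    -0.002 -0.048]
```

Request:
carry_out(plan=[{"rot":[0,0,-0.048],"xyz":[-0.031,0.016,0.014],"grip":255},{"rot":[0,0,-0.048],"xyz":[-0.031,0.016,0.028],"grip":255},{"rot":[0,0,-0.048],"xyz":[-0.031,0.016,0.028],"grip":255},{"rot":[0,0,-0.048],"xyz":[-0.031,0.016,0.028],"grip":255}])

```text
clock: 4.07
tool_pos: [0.6564, 0.0267, 0.0988]
eef_rot: [-0.099, 0.995, -0.001, -0.003]
contact_force: [-0.3, -0.2, -5.1]
opening: 0.289
finger_force: 35.0
```

```bash
python3 -c "
from h import *
to([.659,.0284,.0495],101.5)
c=cam('wrist'); im=r.snapshot('wrist'); cv2.imwrite('pics/w2.png',im[:,:,::-1])
s=r.get_state();o=s['tool_pos']-[0,0,.0395]; y=R.from_quat(s['eef_rot']).as_matrix()[:,1];Y=np.array([-y[1],y[0],0])
print('lip top corners',px(c,np.array([o+.124*y+k*.012*Y+[0,0,.024] for k in(1,-1)])).round(0))
print('case', px(c,np.array([o+i*.065*y+k*.018*Y+[0,0,.028] for i in(1,-1) for k in(1,-1)])).round(0))
d=np.array([-.1994,.9799,0]);n=np.array([-d[1],d[0],0]);b=np.array([.640,.122,.028])
print('bar',px(c,np.array([b+i*.0125*d+k*.04*n for i in(1,-1) for k in(1,-1)])).round(0))"
```

```text
t 4.07 pos [0.6564 0.0267 0.0988] F [-0.3 -0.2 -5.1] op 0.289 ff 35.0
shift [-0.0032  0.0012  0.0493] rot [-0.    -0.006 -0.003]
lip top corners [[485. 228.]
 [478. 265.]]
case [[391. 221.]
 [385. 279.]
 [157. 220.]
 [163. 279.]]
bar [[423. 169.]
 [411. 268.]
 [390. 169.]
 [380. 269.]]
```

View pics/w2.png

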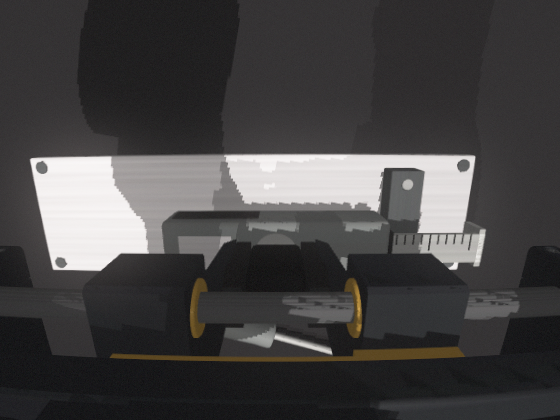

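The wrist view shows the bar's far edge at (422,169), against (423,169) predicted. The lip is at about (481,224–265), past the bar and square to it. I'm lowering.

Request:
carry_out(plan=[{"rot":[0,0,-0.003],"xyz":[-0.003,0.001,0.015],"grip":255},{"rot":[0,0,-0.003],"xyz":[-0.003,0.001,0.03],"grip":255},{"rot":[0,0,-0.003],"xyz":[-0.003,0.001,0.04],"grip":255},{"rot":[0,0,-0.003],"xyz":[-0.003,0.001,0.046],"grip":255},{"rot":[0,0,-0.003],"xyz":[-0.003,0.001,0.048],"grip":255},{"rot":[0,0,-0.003],"xyz":[-0.003,0.001,0.048],"grip":255},{"rot":[0,0,-0.003],"xyz":[-0.003,0.001,0.048],"grip":255}])

```text
clock: 4.7
tool_pos: [0.662, 0.0291, 0.0536]
eef_rot: [-0.1, 0.995, 0.0, 0.0]
contact_force: [0.0, 0.3, -4.2]
opening: 0.287
finger_force: 35.0
```

Request:
carry_out(plan=[{"rot":[0,0,0],"xyz":[0.001,0,0.002],"grip":255},{"rot":[0,0,0],"xyz":[0.002,0,0.004],"grip":255},{"rot":[0,0,0],"xyz":[0.002,0,0.004],"grip":255},{"rot":[0,0,0],"xyz":[0.002,0,0.004],"grip":255}])

```text
clock: 5.03
tool_pos: [0.6605, 0.0288, 0.0498]
eef_rot: [-0.1, 0.995, 0.0, 0.001]
contact_force: [0.7, -0.8, -2.2]
opening: 0.29
finger_force: 35.0
```

Request:
carry_out(plan=[{"rot":[0,0,0],"xyz":[0,-0.003,0],"grip":255},{"rot":[0,0,0],"xyz":[0,-0.006,0],"grip":255},{"rot":[0,0,0],"xyz":[0,-0.009,0],"grip":255},{"rot":[0,0,0],"xyz":[0,-0.012,0],"grip":255},{"rot":[0,0,0],"xyz":[0,-0.012,0],"grip":255},{"rot":[0,0,0],"xyz":[0,-0.012,0],"grip":255}])

```text
clock: 5.53
tool_pos: [0.6625, 0.0172, 0.0497]
eef_rot: [-0.1, 0.995, 0.0, 0.001]
contact_force: [-0.2, 3.1, 3.0]
opening: 0.289
finger_force: 35.0
```

Request:
carry_out(plan=[{"rot":[0,0,0],"xyz":[0,-0.003,0],"grip":255},{"rot":[0,0,0],"xyz":[0,-0.006,0],"grip":255},{"rot":[0,0,0],"xyz":[0,-0.009,0],"grip":255},{"rot":[0,0,0],"xyz":[0,-0.012,0],"grip":255},{"rot":[0,0,0],"xyz":[0,-0.012,0],"grip":255},{"rot":[0,0,0],"xyz":[0,-0.012,0],"grip":255}])

```text
clock: 6.03
tool_pos: [0.6646, 0.0081, 0.0497]
eef_rot: [-0.101, 0.995, 0.002, 0.001]
contact_force: [-1.0, 6.7, 3.3]
opening: 0.291
finger_force: 35.0
```

```bash
python3 -c "
from h import *
to([.659,.0284,.0495],101.5)
im=r.snapshot('wrist'); cv2.imwrite('pics/w3.png',im[:,:,::-1])
"
```

```text
t 6.03 pos [0.6646 0.0081 0.0497] F [-1.   6.7  3.3] op 0.291 ff 35.0
shift [0.0014 0.021  0.0002] rot [0.004 0.001 0.001]
```

View pics/w3.png

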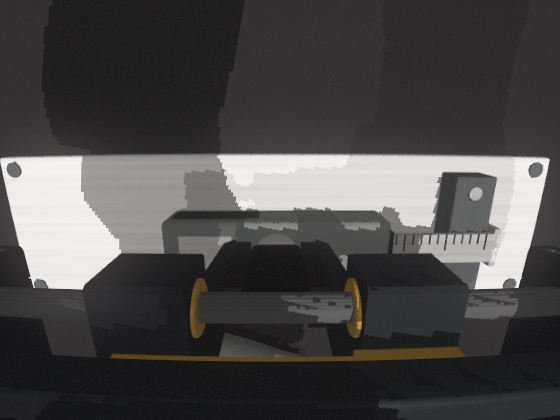

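The lip now sits just beyond the bar's far edge (x about 493 px), and a spring force of 6.7 N is felt, so it is hooked. I'll pull on to about 30 mm of draw.

Request:
carry_out(plan=[{"rot":[0,0,0],"xyz":[0,-0.003,0],"grip":255},{"rot":[0,0,0],"xyz":[0,-0.006,0],"grip":255},{"rot":[0,0,0],"xyz":[0,-0.009,0],"grip":255},{"rot":[0,0,0],"xyz":[0,-0.012,0],"grip":255},{"rot":[0,0,0],"xyz":[0,-0.015,0],"grip":255},{"rot":[0,0,0],"xyz":[0,-0.018,0],"grip":255},{"rot":[0,0,0],"xyz":[0,-0.018,0],"grip":255},{"rot":[0,0,0],"xyz":[0,-0.018,0],"grip":255}], squeeze=45)

```text
clock: 6.75
tool_pos: [0.6681, -0.0087, 0.0496]
eef_rot: [-0.101, 0.995, 0.002, 0.001]
contact_force: [-1.7, 7.7, 4.0]
opening: 0.293
finger_force: 45.0
```

Request:
carry_out(plan=[{"rot":[0,0,0],"xyz":[0,0,0.001],"grip":255},{"rot":[0,0,0],"xyz":[0,0,0.002],"grip":255},{"rot":[0,0,0],"xyz":[0,0,0.003],"grip":255},{"rot":[0,0,0],"xyz":[0,0,0.004],"grip":255},{"rot":[0,0,0],"xyz":[0,0,0.004],"grip":255},{"rot":[0,0,0],"xyz":[0,0,0.004],"grip":255}])

```text
clock: 7.25
tool_pos: [0.6684, -0.0088, 0.0467]
eef_rot: [-0.101, 0.995, 0.002, 0.001]
contact_force: [-3.0, 6.3, 10.4]
opening: 0.293
finger_force: 45.0
```

Request:
carry_out(plan=[{"rot":[0,0,0],"xyz":[0,-0.001,0],"grip":255},{"rot":[0,0,0],"xyz":[0,-0.002,0],"grip":255},{"rot":[0,0,0],"xyz":[0,-0.003,0],"grip":255},{"rot":[0,0,0],"xyz":[0,-0.004,0],"grip":255},{"rot":[0,0,0],"xyz":[0,-0.005,0],"grip":255},{"rot":[0,0,0],"xyz":[0,-0.006,0],"grip":255}])

```text
clock: 7.75
tool_pos: [0.6685, -0.009, 0.0467]
eef_rot: [-0.102, 0.995, 0.006, 0.0]
contact_force: [-5.7, 15.7, 11.1]
opening: 0.289
finger_force: 45.0
```

Request:
carry_out(plan=[{"rot":[0,0,0],"xyz":[0,0.003,-0.0005],"grip":255},{"rot":[0,0,0],"xyz":[0,0.003,-0.0015],"grip":255},{"rot":[0,0,0],"xyz":[0,0.003,-0.002],"grip":255},{"rot":[0,0,0],"xyz":[0,0.003,-0.002],"grip":255}])

```text
clock: 8.08
tool_pos: [0.6682, -0.0095, 0.0472]
eef_rot: [-0.102, 0.995, 0.004, 0.0]
contact_force: [-1.9, 10.8, 2.1]
opening: 0.292
finger_force: 45.0
```

Request:
carry_out(plan=[{"rot":[0,0,0],"xyz":[0,-0.001,0],"grip":255},{"rot":[0,0,0],"xyz":[0,-0.002,0],"grip":255},{"rot":[0,0,0],"xyz":[0,-0.003,0],"grip":255},{"rot":[0,0,0],"xyz":[0,-0.003,0],"grip":255}])

```text
clock: 8.42
tool_pos: [0.6687, -0.0121, 0.0473]
eef_rot: [-0.102, 0.995, 0.004, 0.0]
contact_force: [-0.4, 10.8, 2.5]
opening: 0.292
finger_force: 45.0
```

Request:
carry_out(plan=[{"rot":[0,0,0],"xyz":[0,-0.001,0],"grip":255},{"rot":[0,0,0],"xyz":[0,-0.002,0],"grip":255},{"rot":[0,0,0],"xyz":[0,-0.003,0],"grip":255},{"rot":[0,0,0],"xyz":[0,-0.003,0.001],"grip":255},{"rot":[0,0,0],"xyz":[0,-0.003,0.002],"grip":255},{"rot":[0,0,0],"xyz":[0,-0.003,0.003],"grip":255},{"rot":[0,0,0],"xyz":[0,-0.003,0.003],"grip":255}])

```text
clock: 9.0
tool_pos: [0.6699, -0.0146, 0.0463]
eef_rot: [-0.102, 0.995, 0.004, 0.001]
contact_force: [-4.3, 10.4, 14.1]
opening: 0.287
finger_force: 45.0
```

Request:
carry_out(plan=[{"rot":[0,0,0],"xyz":[0,0,-0.003],"grip":255},{"rot":[0,0,0],"xyz":[0,0,-0.003],"grip":255},{"rot":[0,0,0],"xyz":[0,-0.001,-0.003],"grip":255},{"rot":[0,0,0],"xyz":[0,-0.002,-0.003],"grip":255},{"rot":[0,0,0],"xyz":[0,-0.002,-0.003],"grip":255},{"rot":[0,0,0],"xyz":[0,-0.002,-0.001],"grip":255},{"rot":[0,0,0],"xyz":[0,-0.002,0],"grip":255},{"rot":[0,0,0],"xyz":[0,-0.002,0],"grip":255}])

```text
clock: 9.67
tool_pos: [0.6706, -0.0183, 0.0464]
eef_rot: [-0.101, 0.995, 0.003, 0.001]
contact_force: [-4.9, 8.3, 15.1]
opening: 0.291
finger_force: 45.0
```

Request:
carry_out(plan=[{"rot":[0,0,0],"xyz":[0,0,-0.003],"grip":255},{"rot":[0,0,0],"xyz":[0,0,-0.003],"grip":255},{"rot":[0,0,0],"xyz":[0,-0.001,-0.003],"grip":255},{"rot":[0,0,0],"xyz":[0,-0.002,-0.003],"grip":255},{"rot":[0,0,0],"xyz":[0,-0.002,-0.003],"grip":255},{"rot":[0,0,0],"xyz":[0,-0.002,-0.001],"grip":255},{"rot":[0,0,0],"xyz":[0,-0.002,0],"grip":255},{"rot":[0,0,0],"xyz":[0,-0.002,0],"grip":255}])

```text
clock: 10.33
tool_pos: [0.6709, -0.0202, 0.0464]
eef_rot: [-0.101, 0.995, 0.003, 0.001]
contact_force: [-4.2, 8.7, 15.5]
opening: 0.289
finger_force: 45.0
```

Request:
carry_out(plan=[{"rot":[0,0,0],"xyz":[0,0,-0.003],"grip":255},{"rot":[0,0,0],"xyz":[0,0,-0.003],"grip":255},{"rot":[0,0,0],"xyz":[0,-0.001,-0.003],"grip":255},{"rot":[0,0,0],"xyz":[0,-0.002,-0.003],"grip":255},{"rot":[0,0,0],"xyz":[0,-0.002,-0.003],"grip":255},{"rot":[0,0,0],"xyz":[0,-0.002,-0.001],"grip":255},{"rot":[0,0,0],"xyz":[0,-0.002,0],"grip":255},{"rot":[0,0,0],"xyz":[0,-0.002,0],"grip":255}])

```text
clock: 11.0
tool_pos: [0.6712, -0.022, 0.0464]
eef_rot: [-0.101, 0.995, 0.003, 0.001]
contact_force: [-4.0, 8.4, 15.0]
opening: 0.292
finger_force: 45.0
```

Request:
carry_out(plan=[{"rot":[0,0,0],"xyz":[0,0,-0.003],"grip":255},{"rot":[0,0,0],"xyz":[0,0,-0.003],"grip":255},{"rot":[0,0,0],"xyz":[0,-0.001,-0.003],"grip":255},{"rot":[0,0,0],"xyz":[0,-0.002,-0.003],"grip":255},{"rot":[0,0,0],"xyz":[0,-0.002,-0.003],"grip":255},{"rot":[0,0,0],"xyz":[0,-0.002,-0.001],"grip":255},{"rot":[0,0,0],"xyz":[0,-0.002,0],"grip":255},{"rot":[0,0,0],"xyz":[0,-0.002,0],"grip":255}])

```text
clock: 11.67
tool_pos: [0.6716, -0.024, 0.0464]
eef_rot: [-0.101, 0.995, 0.003, 0.001]
contact_force: [-3.9, 8.2, 15.0]
opening: 0.29
finger_force: 45.0
```

Request:
carry_out(plan=[{"rot":[0,0,0],"xyz":[0,0,-0.003],"grip":255},{"rot":[0,0,0],"xyz":[0,0,-0.003],"grip":255},{"rot":[0,0,0],"xyz":[0,-0.001,-0.003],"grip":255},{"rot":[0,0,0],"xyz":[0,-0.002,-0.003],"grip":255},{"rot":[0,0,0],"xyz":[0,-0.002,-0.003],"grip":255},{"rot":[0,0,0],"xyz":[0,-0.002,-0.001],"grip":255},{"rot":[0,0,0],"xyz":[0,-0.002,0],"grip":255},{"rot":[0,0,0],"xyz":[0,-0.002,0],"grip":255}])

```text
clock: 12.33
tool_pos: [0.672, -0.0258, 0.0464]
eef_rot: [-0.101, 0.995, 0.003, 0.001]
contact_force: [-4.7, 9.6, 14.8]
opening: 0.293
finger_force: 45.0
```

Request:
carry_out(plan=[{"rot":[0,0,0],"xyz":[0,0,-0.003],"grip":255},{"rot":[0,0,0],"xyz":[0,0,-0.003],"grip":255},{"rot":[0,0,0],"xyz":[0,-0.001,-0.003],"grip":255},{"rot":[0,0,0],"xyz":[0,-0.002,-0.003],"grip":255},{"rot":[0,0,0],"xyz":[0,-0.002,-0.003],"grip":255},{"rot":[0,0,0],"xyz":[0,-0.002,-0.001],"grip":255},{"rot":[0,0,0],"xyz":[0,-0.002,0],"grip":255},{"rot":[0,0,0],"xyz":[0,-0.002,0],"grip":255}])

```text
clock: 13.0
tool_pos: [0.6724, -0.0277, 0.0464]
eef_rot: [-0.101, 0.995, 0.003, 0.001]
contact_force: [-4.7, 8.3, 15.2]
opening: 0.291
finger_force: 45.0
```

Request:
carry_out(plan=[{"rot":[0,0,0],"xyz":[0,0,-0.003],"grip":255},{"rot":[0,0,0],"xyz":[0,0,-0.003],"grip":255},{"rot":[0,0,0],"xyz":[0,-0.001,-0.003],"grip":255},{"rot":[0,0,0],"xyz":[0,-0.002,-0.003],"grip":255},{"rot":[0,0,0],"xyz":[0,-0.002,-0.003],"grip":255},{"rot":[0,0,0],"xyz":[0,-0.002,-0.001],"grip":255},{"rot":[0,0,0],"xyz":[0,-0.002,0],"grip":255},{"rot":[0,0,0],"xyz":[0,-0.002,0],"grip":255}])

```text
clock: 13.67
tool_pos: [0.6728, -0.0295, 0.0465]
eef_rot: [-0.101, 0.995, 0.003, 0.001]
contact_force: [-4.6, 9.2, 14.9]
opening: 0.296
finger_force: 45.0
```

Request:
carry_out(plan=[{"rot":[0,0,0],"xyz":[0,0,-0.003],"grip":255},{"rot":[0,0,0],"xyz":[0,0,-0.003],"grip":255},{"rot":[0,0,0],"xyz":[0,-0.001,-0.003],"grip":255},{"rot":[0,0,0],"xyz":[0,-0.002,-0.003],"grip":255},{"rot":[0,0,0],"xyz":[0,-0.002,-0.003],"grip":255},{"rot":[0,0,0],"xyz":[0,-0.002,-0.001],"grip":255},{"rot":[0,0,0],"xyz":[0,-0.002,0],"grip":255},{"rot":[0,0,0],"xyz":[0,-0.002,0],"grip":255}])

```text
clock: 14.33
tool_pos: [0.6731, -0.0314, 0.0464]
eef_rot: [-0.101, 0.995, 0.003, 0.001]
contact_force: [-5.5, 9.2, 15.2]
opening: 0.29
finger_force: 45.0
```

Request:
carry_out(plan=[{"rot":[0,0,0],"xyz":[0,0,-0.003],"grip":255},{"rot":[0,0,0],"xyz":[0,0,-0.003],"grip":255},{"rot":[0,0,0],"xyz":[0,-0.001,-0.003],"grip":255},{"rot":[0,0,0],"xyz":[0,-0.002,-0.003],"grip":255},{"rot":[0,0,0],"xyz":[0,-0.002,-0.003],"grip":255},{"rot":[0,0,0],"xyz":[0,-0.002,-0.001],"grip":255},{"rot":[0,0,0],"xyz":[0,-0.002,0],"grip":255},{"rot":[0,0,0],"xyz":[0,-0.002,0],"grip":255}])

```text
clock: 15.0
tool_pos: [0.6735, -0.0332, 0.0463]
eef_rot: [-0.101, 0.995, 0.003, 0.001]
contact_force: [-3.7, 9.3, 14.9]
opening: 0.288
finger_force: 45.0
```

Request:
carry_out(plan=[{"rot":[0,0,0],"xyz":[0,0,-0.003],"grip":255},{"rot":[0,0,0],"xyz":[0,0,-0.003],"grip":255},{"rot":[0,0,0],"xyz":[0,-0.001,-0.003],"grip":255},{"rot":[0,0,0],"xyz":[0,-0.002,-0.003],"grip":255},{"rot":[0,0,0],"xyz":[0,-0.002,-0.003],"grip":255},{"rot":[0,0,0],"xyz":[0,-0.002,-0.001],"grip":255},{"rot":[0,0,0],"xyz":[0,-0.002,0],"grip":255},{"rot":[0,0,0],"xyz":[0,-0.002,0],"grip":255}])

```text
clock: 15.67
tool_pos: [0.6739, -0.0352, 0.0462]
eef_rot: [-0.101, 0.995, 0.003, 0.001]
contact_force: [-3.9, 9.5, 13.8]
opening: 0.29
finger_force: 45.0
```

Request:
carry_out(plan=[{"rot":[0,0,0],"xyz":[0,0,-0.003],"grip":255},{"rot":[0,0,0],"xyz":[0,0,-0.003],"grip":255},{"rot":[0,0,0],"xyz":[0,-0.001,-0.003],"grip":255},{"rot":[0,0,0],"xyz":[0,-0.002,-0.003],"grip":255},{"rot":[0,0,0],"xyz":[0,-0.002,-0.003],"grip":255},{"rot":[0,0,0],"xyz":[0,-0.002,-0.001],"grip":255},{"rot":[0,0,0],"xyz":[0,-0.002,0],"grip":255},{"rot":[0,0,0],"xyz":[0,-0.002,0],"grip":255}])

```text
clock: 16.33
tool_pos: [0.6739, -0.037, 0.0444]
eef_rot: [-0.101, 0.995, 0.004, 0.0]
contact_force: [-1.9, 9.8, 3.8]
opening: 0.289
finger_force: 45.0
```

It dropped (z 2 mm lower, Fz down to 3.8 N). I'm pressing fully down here.

Request:
carry_out(plan=[{"rot":[0,0,0],"xyz":[0,0,0.001],"grip":255},{"rot":[0,0,0],"xyz":[0,0,0.002],"grip":255},{"rot":[0,0,0],"xyz":[0,0,0.003],"grip":255},{"rot":[0,0,0],"xyz":[0,0,0.004],"grip":255},{"rot":[0,0,0],"xyz":[0,0,0.005],"grip":255},{"rot":[0,0,0],"xyz":[0,0,0.005],"grip":255}])

```text
clock: 16.83
tool_pos: [0.6745, -0.0368, 0.0425]
eef_rot: [-0.101, 0.995, 0.003, 0.001]
contact_force: [-7.2, 10.0, 21.5]
opening: 0.29
finger_force: 45.0
```

Request:
carry_out(plan=[{"rot":[0,0,0],"xyz":[0,0,-0.002],"grip":255},{"rot":[0,0,0],"xyz":[0,0.001,-0.004],"grip":255},{"rot":[0,0,0],"xyz":[0,0.002,-0.005],"grip":255},{"rot":[0,0,0],"xyz":[0,0.003,-0.005],"grip":255},{"rot":[0,0,0],"xyz":[0,0.003,-0.005],"grip":255}])

```text
clock: 17.25
tool_pos: [0.6729, -0.0371, 0.0432]
eef_rot: [-0.101, 0.995, 0.002, -0.001]
contact_force: [0.8, 6.1, -2.2]
opening: 0.285
finger_force: 45.0
```

Request:
carry_out(plan=[{"rot":[0,0,0],"xyz":[0,0.001,0.001],"grip":255},{"rot":[0,0,0],"xyz":[0,0.002,0.002],"grip":255},{"rot":[0,0,0],"xyz":[0,0.002,0.004],"grip":255},{"rot":[0,0,0],"xyz":[0,0.002,0.004],"grip":255},{"rot":[0,0,0],"xyz":[0,0.002,0.002],"grip":255},{"rot":[0,0,0],"xyz":[0,0.002,0.002],"grip":255}])

```text
clock: 17.75
tool_pos: [0.6733, -0.0368, 0.0427]
eef_rot: [-0.1, 0.995, 0.001, 0.0]
contact_force: [-2.0, 4.0, 6.5]
opening: 0.292
finger_force: 45.0
```

Request:
carry_out(plan=[{"rot":[0,0,0],"xyz":[0,0.001,-0.001],"grip":255},{"rot":[0,0,0],"xyz":[0,0.001,-0.001],"grip":150},{"rot":[0,0,0],"xyz":[0,0.001,-0.001],"grip":80},{"rot":[0,0,0],"xyz":[0,0.001,-0.001],"grip":80},{"rot":[0,0,0],"xyz":[0,0.001,-0.001],"grip":80},{"rot":[0,0,0],"xyz":[0,0.001,-0.001],"grip":80}])

```text
clock: 18.25
tool_pos: [0.673, -0.0379, 0.0429]
eef_rot: [-0.1, 0.995, -0.0, -0.0]
contact_force: [-0.4, -0.2, -0.2]
opening: 0.644
finger_force: 0.0
```

Request:
carry_out(plan=[{"rot":[0,0,0],"xyz":[0,0,-0.01],"grip":80},{"rot":[0,0,0],"xyz":[0,0,-0.03],"grip":80},{"rot":[0,0,0],"xyz":[0,0,-0.06],"grip":80},{"rot":[0,0,0],"xyz":[0,0,-0.09],"grip":80},{"rot":[0,0,0],"xyz":[0,0,-0.12],"grip":80},{"rot":[0,0,0],"xyz":[0,0,-0.12],"grip":80},{"rot":[0,0,0],"xyz":[0,0,-0.12],"grip":80}])

```text
clock: 18.83
tool_pos: [0.6745, -0.037, 0.166]
eef_rot: [-0.1, 0.995, -0.0, 0.002]
contact_force: [-0.3, -0.2, -0.7]
opening: 0.686
finger_force: 0.0
```

```bash
python3 -c "
from h import *
to([.673,-.036,.16],101.5)
im=r.snapshot('wrist'); cv2.imwrite('pics/w4.png',im[:,:,::-1])
"
```

```text
t 18.83 pos [ 0.6745 -0.037   0.166 ] F [-0.3 -0.2 -0.7] op 0.686 ff 0.0
shift [0.0013 0.0012 0.006 ] rot [-0.001  0.005 -0.001]
```

View pics/w4.png

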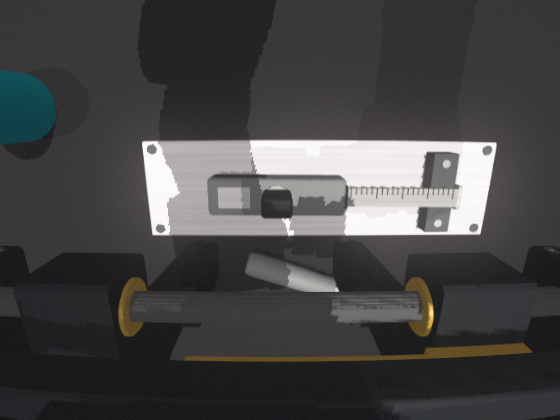

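The last view shows the rule on the bed with its blade still drawn out (345 to 462 px). The lip is at x about 460, past the bar, and the gripper is clear. The blade holds against its spring, so it is locked.

```bash
python3 -c "
from plant import r
print(r.finish_job())"
```

```text
the job is handed in; nothing more can be done
None
```

The job is handed in at about 19 s: the rule lies on the bed, hooked over the bar's far side with its knob pressed fully down, and the blade stayed drawn out against its spring after release, with the pull never above about 17 N.

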